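Press the lever of the dowel dispenser

TASK

Two dowel dispensers stand on the bench. With a fingertip, press down the paddle at the rear of the lever on the one that holds the thicker dowels, so that its gate lifts; keep it down until both thick dowels have rolled into the catch tray at its front, then let go so that the gate shuts again. Do not touch any dowel, do not work the other dispenser, and leave the other things on the bench where they are.

Things in the scene. Friction and masses are not known exactly. Their poses are not given: they have to be found in the camera images.
- thick_dispenser: Wooden dowel dispenser fixed to the bench, 215 x 70 x 101 mm, with the two thick (24 mm) dowels. Origin: underside, mid-length; x runs from tray (-x end) to paddle (+x end), z up; yaw up to 18 degrees. The 46 mm lane slopes down to -x and ends at x -42, z 28 mm. Lever pin at x 30, z 85 mm; lever rear: paddle, front: gate. Two like dispensers stand side by side in either order.
- thick_gate (a point): Middle of the lower edge of the gate (aluminium plate 42 mm wide, 5 mm thick, 56 mm high) that closes the lane in front of the thick dowels; 4 mm above the lane floor when shut. Rises forwards and up with the lever. In front of the lane lies the catch tray: 62 mm long inside (dispenser x -104 to -42 mm), 46 mm wide, floor 14 mm and lip 40 mm above the bench.
- thick_paddle (a point): Press paddle, wooden plate 36 x 38 x 6 mm with three thin dark grip strips, on the rear end of the lever over the thick dowels. This point: centre of its top face, 96 mm above the bench and 70 mm behind the pin when the gate is shut. Axes as the dispenser's, tilting with the lever. Below it lies only the base board, 12 mm thick.
- thick_lever (a joint): Lever of the dispenser with the thick dowels, rad: 0 = level, gate shut; grows as the paddle is pressed, stop at 0.55 (paddle about 37 mm down). The gate clears a 24 mm dowel from about 0.32. A spring returns it to 0 when let go; pressing mid-paddle takes about 3 N at first, 5 N at the stop.
- thick_dowel_1: First dowel of the thick pair: plain round beech pin, 24 mm in diameter, 43 mm long, lying across the lane behind the gate (next to the gate), free to roll. Origin at its centre, y along its axis. Comes to rest in the tray at about 25 mm height if it has rolled out.
- thick_dowel_2: Second dowel of the thick pair: plain round beech pin, 24 mm in diameter, 43 mm long, lying across the lane behind the gate (behind the first), free to roll. Origin at its centre, y along its axis. Comes to rest in the tray at about 25 mm height if it has rolled out.
- thin_dispenser: Wooden dowel dispenser fixed to the bench, 215 x 70 x 101 mm, with the two thin (12 mm) dowels. Origin: underside, mid-length; x runs from tray (-x end) to paddle (+x end), z up; yaw up to 18 degrees. The 46 mm lane slopes down to -x and ends at x -42, z 28 mm. Lever pin at x 30, z 85 mm; lever rear: paddle, front: gate. Two like dispensers stand side by side in either order.
- thin_gate (a point): Middle of the lower edge of the gate (aluminium plate 42 mm wide, 5 mm thick, 56 mm high) that closes the lane in front of the thin dowels; 4 mm above the lane floor when shut. Rises forwards and up with the lever. In front of the lane lies the catch tray: 62 mm long inside (dispenser x -104 to -42 mm), 46 mm wide, floor 14 mm and lip 40 mm above the bench.
- thin_paddle (a point): Press paddle, wooden plate 36 x 38 x 6 mm with three thin dark grip strips, on the rear end of the lever over the thin dowels. This point: centre of its top face, 96 mm above the bench and 70 mm behind the pin when the gate is shut. Axes as the dispenser's, tilting with the lever. Below it lies only the base board, 12 mm thick.
- thin_lever (a joint): Lever of the dispenser with the thin dowels, rad: 0 = level, gate shut; grows as the paddle is pressed, stop at 0.55 (paddle about 37 mm down). The gate clears a 24 mm dowel from about 0.32. A spring returns it to 0 when let go; pressing mid-paddle takes about 3 N at first, 5 N at the stop.
- thin_dowel_1: First dowel of the thin pair: plain round beech pin, 12 mm in diameter, 43 mm long, lying across the lane behind the gate (next to the gate), free to roll. Origin at its centre, y along its axis.
- thin_dowel_2: Second dowel of the thin pair: plain round beech pin, 12 mm in diameter, 43 mm long, lying across the lane behind the gate (behind the first), free to roll. Origin at its centre, y along its axis.
- paint_pot: Bystander: paint tin, diameter 74, height 80 mm. Origin: centre of its underside.
- screw_jar: Bystander: jar of screws, diameter 70, height 101 mm. Origin: centre of its underside.
- mug: Bystander: mug, 83 x 110 x 86 mm. Origin: centre of its underside.
- offcut_8: Bystander: dark wood offcut, 44 x 50 x 30 mm. Origin: centre of its underside.
There are look-alikes about, which are no part of the job. Leave any pink look-alike of the thick_dowel_2 alone.

How it is judged:
By the outcome, as a careful person would: the job done as asked, in the order asked, and still so for the second after the job is handed in, with the robot touching nothing.
It also fails if it takes over 29 s, if anything falls off the work surface, if the arm or the gripper's body presses on something with over 40 N, if the wrist force passes 120 N, or if a joint passes its speed limit or range.

ROBOT

A 6-joint arm with a two-finger parallel gripper is mounted at the origin on the work surface; the furniture and walls round the work are solid. World frame = base frame: x ahead of the robot, y to its left, z up, the work surface at z = 0. Lengths are in m, angles in degrees, forces in N, time in s.
With the tool pointing down it reaches from about 0.4 to 0.825 m from the base axis. Payload 7 kg.
Tool frame: the origin (TCP) lies on the centre line of the jaws, within the pads' length; the fingertips stand 11 mm ahead of it and the grasp point (between the pads) lies 8 mm behind it; z points along the fingers, y is the line along which they close (so a half turn about z gives the same grasp; the last joint's range is limited). The gripper opens to 88 mm and grips with 3 to 60 N. Pads are 19 mm wide; open, the fingers measure 130 mm over their backs; the gripper's body (78 mm by 193 mm) begins 47 mm behind the grasp point.
Start: joints at [61.885, 20.546, 0.682, 0, -70.136, -16.507], TCP at [0.474, 0.48, 0.238] pointing down, gripper open.
Joint ranges: [-176.03, 176.03], [-82.01, 121.73], [-58.28, 71.71], [-173.87, 95.51], [-174.79, -0.11], [-173.66, 173.66]. Speed limits (degrees/s): [136.94, 136.94, 172.46, 180, 180, 180].

INTERFACE

Orientations are given as [roll, pitch, yaw] about the fixed x, y, z axes, in that order (R = Rz(yaw) Ry(pitch) Rx(roll)).
In Python, from plant import r, capture, camera_model, job gives the robot as it stands.
- The arm moves only by the tool drive_tool, never from a script. Its argument "increments" is a list that holds one entry, the list of rows, each a list of 5 numbers: the gripper's target within -1 to 1 (fully open at 1, half-way at 0, shut at -1), then the shift along the tool's x, y, z scaled (see below), then the turn about the tool's z scaled (see below). In form: [[[gripper, tx, ty, tz, roll], ...]]. A call has 1 to 5 rows; each row is the pose to reach, as a shift and turn from the pose commanded when the call began, along the tool's axes at that moment, turning the shorter way round; what a row does not reach only later rows make up. The controller multiplies each number of a shift by 120 mm and each number of a turn by 360 degrees. A row lasts 1/8 s, in which the tool goes at most 62.5 mm and 10.7 degrees, less where a joint would pass 70% of its speed; a pose out of reach is approached as far as the arm can. A call with a number of a shift or a turn outside -1 to 1 is refused whole. A call with a gripper value outside its range is refused whole. The fingers move at their own pace and stop on an object; "squeeze" is the grip in N (left out, the last holds). Time passes only in rows, so rows that repeat a pose let the fingers close. It gives the time, the measured TCP pose, the force, the opening and the grip force at its end, in the units of the state.
- r.get_state(): the state, without advancing time (a new reading comes with each control period).
- capture(name): name is "side" or "top" or "wrist"; returns the picture (480x640x3 uint8, red, green, blue); there is no depth.
- camera_model(name): a dict with "camera_matrix" (3x3 intrinsics, pixels), "k1" (the pictures are not rectified: a ray, as slopes to the right and down, at radius r is drawn at 1 + k1 r^2 times it, then the intrinsics apply), "rvec" (rotation vector, rad) and "tvec" (3), from world to camera coordinates, as OpenCV has them. Camera axes: x right, y down, z forward; pixel columns grow to the right and rows downward; lengths in m; the calibration is good to about 2 mm. A picture is of the moment at which its call begins: read the wrist's pose just before it. camera_model takes no time and is no camera call; for the wrist camera it gives the pose at the moment of the call.
- job.close_job(): hands the job in; it is judged then, once.
The state is a dict: "time_s": time; "joints": joint angles; "qd": joint speeds; "joint_torque": joint torques, N m; "tcp_pos": TCP position; "eef_rot": TCP orientation; "contact_force": force on the tool from outside, world axes, zero at the start; "moment": the same for the moment, N m; "gripper_width": finger opening in m; "gripper_force": force on a finger pad.
Only numpy, scipy, OpenCV 4.12 (cv2) and the standard library are available. Lean on these libraries where they do the work, as an engineer would, in place of code of your own. Each camera call takes 0.05 s, during which the arm holds its last target. There are 200 camera calls.

## Working session

There is one attempt and no reset: what is moved stays moved. The work goes in short steps, Python scripts to look and compute and a tool call to move; the robot and the scene stay as the last step left them, time stands still between calls to the robot, and variables do not carry over. Pictures are saved under pics/ and viewed, at most 10 in all, crops included, and the job is handed in when it is done.

Besides the shell and the picture viewer there is one more tool, called after ">>>" as name([rows], argument=value, ...), one row to a line, values as JSON. drive_tool: Moves the arm, as the interface text tells. Its arguments: {"type":"object","properties":{"increments":{"type":"array"},"squeeze":{"type":"number"}},"required":["increments"]}

```bash
mkdir -p pics && cat > h.py <<'E'
import numpy as np, cv2
from plant import r, capture, camera_model, job
def save(img,n): cv2.imwrite(f'pics/{n}.png',cv2.cvtColor(img,cv2.COLOR_RGB2BGR))
def ray(m,uv):
    K=np.array(m['camera_matrix']);R=cv2.Rodrigues(np.array(m['rvec'],float))[0];t=np.array(m['tvec'],float).ravel()
    p=cv2.undistortPoints(np.array([[uv]],float),K,np.array([m['k1'],0,0,0,0.]))[0,0]
    return -R.T@t, R.T@np.array([p[0],p[1],1])
def onz(m,uv,z):
    o,d=ray(m,uv);return o+d*(z-o[2])/d[2]
def proj(m,P):
    return cv2.projectPoints(np.array(P,float).reshape(-1,1,3),np.array(m['rvec'],float),np.array(m['tvec'],float),np.array(m['camera_matrix']),np.array([m['k1'],0,0,0,0.]))[0][:,0]
E
python3 - <<'E'
from h import *
a=capture('top');b=capture('side');save(a,'top');save(b,'side')
s=r.get_state();print({k:s[k] for k in('time_s','tcp_pos','eef_rot','contact_force')})
for n in('top','side'):print(camera_model(n))
E
```

```text
{'time_s': 0.1, 'tcp_pos': array([0.47386248, 0.48013754, 0.2367416 ]), 'eef_rot': array([ 1.79917771e+02, -9.36146536e-03, -4.46233675e+01]), 'contact_force': array([ 0.25601513, -0.88923866, -0.39145178])}
{'camera_matrix': array([[577.40728238,   0.        , 310.99528203],
       [  0.        , 577.40728238, 246.44257763],
       [  0.        ,   0.        ,   1.        ]]), 'k1': -0.026661956551021316, 'rvec': array([ 2.22123842, -2.17230268,  0.04741782]), 'tvec': array([0.0491039 , 0.51730418, 1.00561045])}
{'camera_matrix': array([[433.9812387 ,   0.        , 307.35967494],
       [  0.        , 433.9812387 , 246.18329614],
       [  0.        ,   0.        ,   1.        ]]), 'k1': -0.08686484029211261, 'rvec': array([ 0.04530173, -2.60350798,  1.73820328]), 'tvec': array([0.52998268, 0.08235488, 0.92630661])}
```

View pics/top.png

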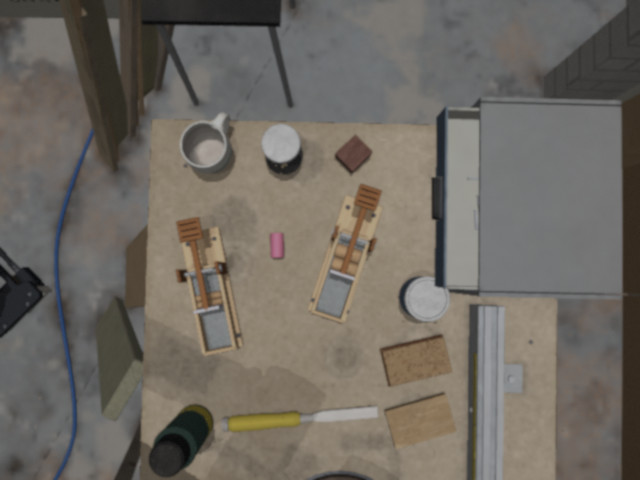

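View pics/side.png

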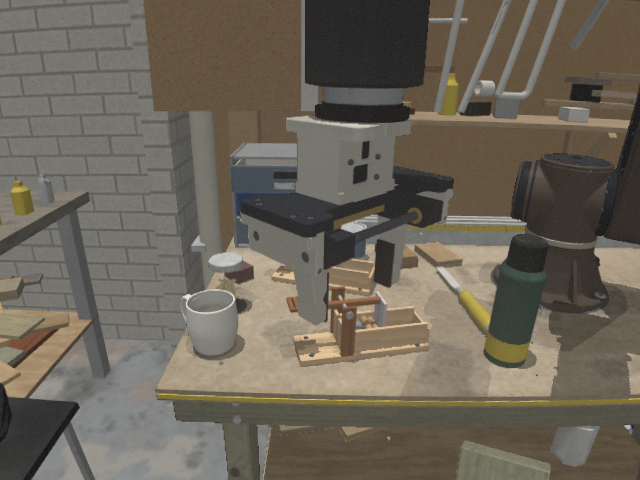

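```bash
python3 - <<'E'
from h import *
a=cv2.imread('pics/top.png')
c=np.hstack([cv2.resize(a[205:365,165:255],None,fx=3.7,fy=3.7,interpolation=3),cv2.resize(a[175:335,300:390],None,fx=3.7,fy=3.7,interpolation=3)])
cv2.imwrite('pics/c1.png',c);print(c.shape)
m=camera_model('top')
print(proj(m,[[.474,.48,.236],[0,0,0],[.5,0,0],[.5,.3,0]]))
for uv in[(190,230),(368,198)]:print(onz(m,uv,.096))
E
```

```text
(592, 666, 3)
[[  7.011834   262.65555602]
 [338.98932841 541.35676164]
 [344.8249852  256.52083705]
 [176.77165189 252.76785644]]
[0.5345466  0.25705976 0.096     ]
[ 0.59297384 -0.03040171  0.096     ]
```

View pics/c1.png

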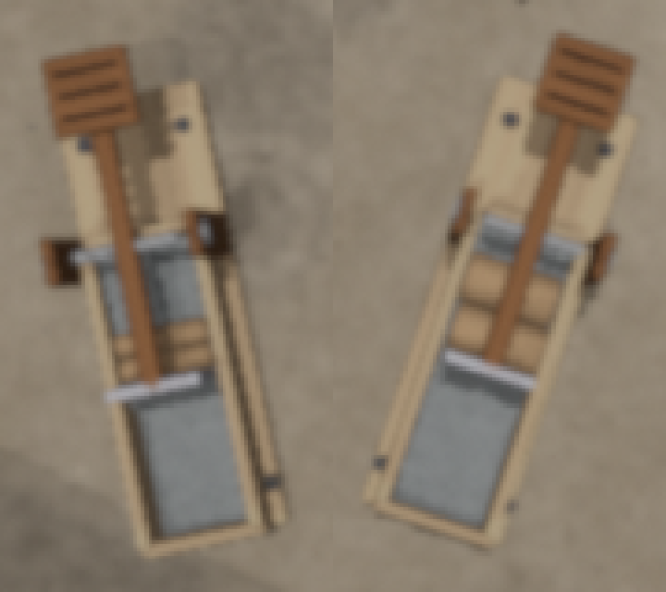

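The top crop shows two candidates. The left dispenser at pixel (207,285) holds two thin dowels, about 5 px each. The right one at (347,255) holds two dowels of about 12 px (about 20 mm or more), so it is the thick one. Its paddle is at (368,197). The pink pin at (277,245) is the look-alike and stays untouched.

```bash
python3 - <<'E'
from h import *
a=cv2.imread('pics/top.png');m=camera_model('top')
hsv=cv2.cvtColor(a,cv2.COLOR_BGR2HSV)[175:285,325:390]
mk=cv2.inRange(hsv,(3,110,50),(16,255,200))
n,l,st,ce=cv2.connectedComponentsWithStats(mk);i=1+st[1:,4].argmax();print(st[i],ce[i])
k=np.uint8(l==i);pad=cv2.morphologyEx(cv2.morphologyEx(k,cv2.MORPH_CLOSE,np.ones((5,5))),cv2.MORPH_OPEN,np.ones((11,11)))
M=cv2.moments(pad,True);c=np.array([M['m10']/M['m00']+325,M['m01']/M['m00']+175]);print('paddle px',c,M['m00'])
P=onz(m,c,.096)
ys,xs=np.nonzero(k&(1-cv2.dilate(pad,np.ones((3,3)))));s=ys>45
vx,vy,x0,y0=cv2.fitLine(np.float32(np.c_[xs,ys][s]),cv2.DIST_L2,0,.01,.01).ravel()
q=onz(m,(x0+325,y0+175),.092);d=P[:2]-q[:2];yaw=np.degrees(np.arctan2(d[1],d[0]));print('P',P,'yaw',yaw)
e=np.array([np.cos(np.radians(yaw)),np.sin(np.radians(yaw))]);T=P[:2]+.015*e;print('target',T)
s=r.get_state();y=np.radians(-44.62);D=T-[.474,.48]
print('tool dx,dy /120mm',(D@[np.cos(y),np.sin(y)])/.12,(D@[np.sin(y),-np.cos(y)])/.12,'yaw target',yaw-90)
for z in(.0,.25):print('cab edge',z,onz(m,(433,200),z))
E
```

```text
[ 15  10  41  88 850] [35.58470588 42.30470588]
paddle px [367.05760369 198.03686636] 434.0
P [ 0.5928793  -0.02887307  0.096     ] yaw -17.13288073574038
target [ 0.60721366 -0.0332919 ]
tool dx,dy /120mm 3.7946330996460023 2.2648490917588227 yaw target -107.13288073574037
cab edge 0.0 [ 0.60473826 -0.15596496  0.        ]
cab edge 0.25 [ 0.57185415 -0.1041086   0.25      ]
```

>>> drive_tool([
  [[-1,0.35,0.2,0,0.028],[-1,0.7,0.4,0,0.056],[-1,1,0.6,0,0.084],[-1,1,0.6,0,0.112],[-1,1,0.6,0,0.14]],
], squeeze=10)

```text
time_s: 0.72
tcp_pos: [0.509, 0.344, 0.2374]
eef_rot: [180.0, -0.0, -95.4]
contact_force: [0.6, -0.3, -0.5]
gripper_width: 0.0432
gripper_force: 0.0
```

>>> drive_tool([
  [[-1,0.4,-0.14,0,0],[-1,0.8,-0.28,0,0],[-1,1,-0.35,0,0]],
])

```text
time_s: 1.1
tcp_pos: [0.5403, 0.2195, 0.2373]
eef_rot: [180.0, -0.0, -95.1]
contact_force: [-0.2, 0.6, 0.6]
gripper_width: 0.0129
gripper_force: 0.0
```

>>> drive_tool([
  [[-1,0.4,-0.14,0,0],[-1,0.8,-0.28,0,0],[-1,1,-0.35,0,0]],
])

```text
time_s: 1.48
tcp_pos: [0.5716, 0.0962, 0.2373]
eef_rot: [180.0, -0.0, -95.1]
contact_force: [0.2, 0.1, -0.2]
gripper_width: 0.0003
gripper_force: 0.0
```

>>> drive_tool([
  [[-1,0.4,-0.14,0,0],[-1,0.8,-0.28,0,0],[-1,0.95,-0.35,0,0],[-1,0.95,-0.35,0,0]],
])

```text
time_s: 1.98
tcp_pos: [0.6035, -0.0199, 0.237]
eef_rot: [179.9, -0.0, -95.2]
contact_force: [0.1, -0.2, 0.6]
gripper_width: 0.0003
gripper_force: 0.0
```

>>> drive_tool([
  [[-1,0.1,-0.04,0.25,0],[-1,0.1,-0.04,0.5,0],[-1,0.1,-0.04,0.75,0],[-1,0.1,-0.04,0.93,0],[-1,0.1,-0.04,0.93,0]],
])

```text
time_s: 2.6
tcp_pos: [0.6059, -0.0302, 0.1242]
eef_rot: [179.8, -0.1, -95.0]
contact_force: [-0.9, -0.1, -0.1]
gripper_width: 0.0005
gripper_force: 0.0
```

```bash
python3 - <<'E'
from h import *
a=capture('wrist');b=capture('side')
c=cv2.resize(b[150:390,220:460],(480,480),interpolation=3)
save(np.hstack([cv2.resize(a,(320,240)),c[:240,:480]])if 0 else np.hstack([cv2.copyMakeBorder(cv2.resize(a,(320,240)),0,240,0,0,0),c]),'c2')
E
```

```text
(no output)
```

View pics/c2.png

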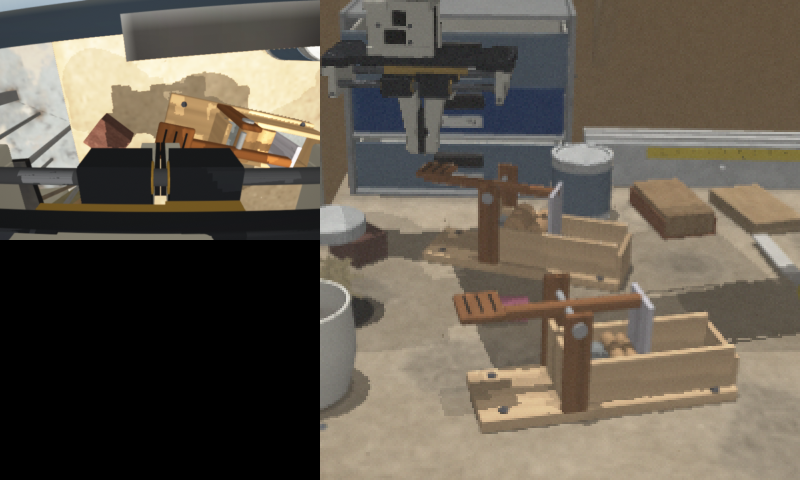

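The wrist and side views show the closed fingertips, at (425,150) in the side crop, just above the far dispenser's paddle at (437,172). That dispenser holds the thick dowels, so I'm pressing now.

>>> drive_tool([
  [[-1,0,0,0.08,0],[-1,0,0,0.14,0],[-1,0,0,0.2,0],[-1,0,0,0.2,0]],
])

```text
time_s: 3.2
tcp_pos: [0.6075, -0.0312, 0.1017]
eef_rot: [-180.0, -0.0, -95.0]
contact_force: [1.2, 0.2, 0.9]
gripper_width: 0.0004
gripper_force: 0.5
```

>>> drive_tool([
  [[-1,0,0,0.06,0],[-1,0,0,0.12,0],[-1,0,0,0.18,0],[-1,0,0,0.18,0],[-1,0,0,0.18,0]],
])

```text
time_s: 3.82
tcp_pos: [0.607, -0.0312, 0.0803]
eef_rot: [180.0, -0.0, -95.0]
contact_force: [-1.2, 0.7, 4.6]
gripper_width: 0.0006
gripper_force: 1.8
```

```bash
python3 - <<'E'
from h import *
a=capture('top');b=capture('side')
save(np.hstack([cv2.resize(a[170:330,290:410],(360,480),interpolation=3),cv2.resize(b[150:310,260:400],(420,480),interpolation=3)]),'c3')
E
```

```text
(no output)
```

View pics/c3.png

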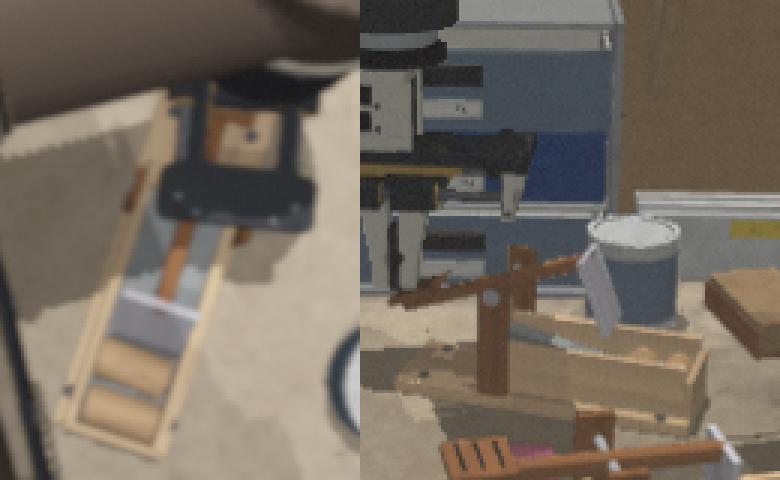

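Both thick dowels are in the tray, at (130,365) and (120,415) in the left half, and the gate is lifted in the right half at (600,285). I'll release now.

>>> drive_tool([
  [[-1,0,0,-0.08,0],[-1,0,0,-0.16,0],[-1,0,0,-0.26,0],[-1,0,0,-0.4,0],[-1,0,0,-0.6,0]],
])

```text
time_s: 4.55
tcp_pos: [0.6064, -0.0311, 0.153]
eef_rot: [179.9, -0.0, -95.0]
contact_force: [0.3, -0.1, 0.4]
gripper_width: 0.0004
gripper_force: 0.0
```

>>> drive_tool([
  [[-1,0,0,-0.3,0],[-1,0,0,-0.6,0],[-1,0,0,-0.6,0],[-1,0,0,-0.6,0],[-1,0,0,-0.6,0]],
])

```text
time_s: 5.18
tcp_pos: [0.6065, -0.0312, 0.2234]
eef_rot: [179.9, -0.0, -95.0]
contact_force: [0.7, 0.6, -1.0]
gripper_width: 0.0005
gripper_force: 0.0
```

```bash
python3 - <<'E'
from h import *
a=capture('top');b=capture('side')
save(np.hstack([cv2.resize(a[170:330,290:410],(360,480),interpolation=3),cv2.resize(b[150:310,260:400],(420,480),interpolation=3)]),'c4')
s=r.get_state();print(s['contact_force'],s['qd'].round(2) if hasattr(s['qd'],'round') else s['qd'])
E
```

```text
[-1.11759243 -0.45989586  0.16915363] [ 0.04 -0.02  0.26  0.18 -0.   -0.02]
```

View pics/c4.png

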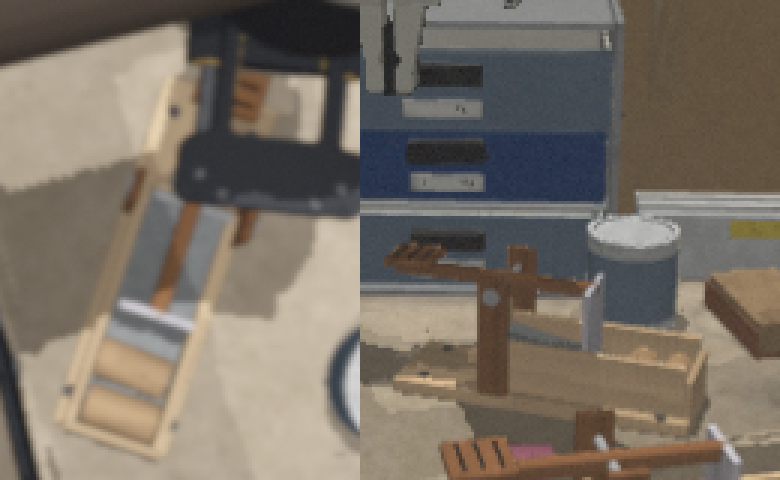

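The gate is shut again at (593,310), the lever is level, both dowels are in the tray, and the arm is clear.

```bash
python3 -c "
from plant import job
print(job.close_job())"
```

```text
the job is handed in; nothing more can be done
None
```

I pressed the thick-dowel dispenser's paddle; both thick dowels rolled into its catch tray, the gate shut again on release, the arm is clear, and the job is handed in (about 5 s of the 29 s used).

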